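# Lay out a power supply on its base plate

## Task

Lay out the power supply on its dark base plate, with the plate's yellow-striped edge as the front: stand the large blue capacitor midway between the bolted-down transformer and mains filter, the red converter brick straight behind the capacitor, and the finned heatsink squarely on top of the brick. Put the green terminal block straight in front of the transformer and the orange relay straight behind the filter. Leave 30 mm clear between each part and the one it stands behind or in front of, everything upright, with the long sides of brick, heatsink and terminal block parallel to the plate's front edge.

Things in the scene. Friction and masses are not known exactly. Their poses are not given: they have to be found in the camera images.
- plate: The dark grey steel base plate lying fixed on the bench: 220 mm front to rear (x), 280 mm wide (y), 3 mm thick, yellow stripe along its front edge (the edge towards the robot). Origin: centre of its underside, which is also the point midway between transformer and filter; its upper face is 3 mm higher. x axis points from front to rear edge, y to the left, z up. Lies within about 0.25 rad of square to the robot.
- transformer: Transformer bolted to the plate, at its left or right: dark steel core with copper-coloured winding and a yellow tape band, 50 mm front to rear (x), 56 mm wide (y), 44 mm high. Origin: centre of its underside, on the plate. Its x axis points to the rear, y to the left, z up. Square to the plate; its centre is 100 mm to one side of the plate's centre.
- filter: Mains filter bolted to the plate on the side opposite the transformer: silver metal box with a white label, 50 x 50 mm, 32 mm high. Origin: centre of its underside, on the plate. Its x axis points to the rear, y to the left, z up. Square to the plate; its centre is 100 mm to one side of the plate's centre.
- cap_c (a point): Loose large blue round capacitor with silver top, standing upright, 32 mm diameter, 50 mm high. The point is its centre, 25 mm above its foot; z up. (The small grey one on the bench is not wanted.)
- brick_c (a point): Loose flat red converter brick with a white label on top: 40 mm (its x) by 60 mm (its y), 14 mm high. The point is its centre, 7 mm above its underside; z up.
- heatsink_c (a point): Loose bare aluminium heatsink with seven upright fins on a flat base: 40 mm (its x, along the fins) by 60 mm (its y, across the fins), 26 mm high. The point is its centre, 13 mm above its underside; z up.
- block_c (a point): Loose green terminal block with a row of four screws on top: 22 mm (its x) by 46 mm (its y, along the row), 22 mm high. The point is its centre, 11 mm above its underside; z up.
- relay_c (a point): Loose orange box relay with a small white patch on top: 28 x 28 mm, 38 mm high, standing upright. The point is its centre, 19 mm above its foot; z up.
Things that resemble listed ones, but are neither listed nor needed, are in the scene too. There is more than one size of the part that bears cap_c; the job needs the largest. What is shaped like the part that bears relay_c but pink is not meant.

How it is judged (in metres and radians):
At the end, for the whole second after the job is handed in: Capacitor within 14 mm of midway; brick, terminal block and relay within 15 mm of straight behind or in front, gaps 15 to 45 mm, brick and block square to plate within 0.2 rad; heatsink on brick within 8 mm, 0.15 rad; all upright within 0.1 rad, resting on plate or brick, released, still (horizontal distance between cap_c and plate below 0.014 m and horizontal distance between brick_c and cap_c between 0.051 and 0.081 m and y of brick_c in the frame of plate between -0.015 and 0.015 m and x of brick_c in the frame of plate above 0.04 m and angle between the x axis of each of brick_c, block_c and the x axis of plate, either way round below 0.2 rad and horizontal distance between heatsink_c and brick_c below 0.008 m and angle between the x axis of heatsink_c and the x axis of brick_c, either way round below 0.15 rad and x of block_c in the frame of transformer between -0.081 and -0.051 m and y of block_c in the frame of transformer between -0.015 and 0.015 m and x of relay_c in the frame of filter between 0.054 and 0.084 m and y of relay_c in the frame of filter between -0.015 and 0.015 m and height (world z) of cap_c between 0.024 and 0.032 m and angle between each of cap_c, brick_c, heatsink_c, block_c, relay_c's own z axis and vertical below 0.1 rad and linear speed of each of cap, brick, heatsink, block, relay below 0.02 m/s and height (world z) of brick_c between 0.006 and 0.014 m and height (world z) of heatsink_c between 0.026 and 0.034 m and height (world z) of block_c between 0.01 and 0.018 m and height (world z) of relay_c between 0.018 and 0.026 m); the robot touches nothing.
It also fails if it takes over 120 s, if anything falls off the work surface, if the arm or the gripper's body presses on something with over 40 N, if the wrist force passes 120 N, or if a joint passes its speed limit or range.

## Robot

A 6-joint arm with a two-finger parallel gripper is mounted at the origin on the work surface. World frame = base frame: x ahead of the robot, y to its left, z up, the work surface at z = 0. Lengths are in m, angles in degrees, forces in N, time in s.
With the tool pointing down it reaches from about 0.25 to 0.8 m from the base axis. Payload 3.9 kg.
Tool frame: the origin (TCP) lies at the very end of the fingers, on their centre line; the grasp point (between the pads) lies 19 mm behind it; z points along the fingers, y is the line along which they close (so a half turn about z gives the same grasp; the last joint's range is limited). The gripper opens to 85 mm and grips with 20 to 120 N. Pads are 22 mm wide; open, the fingers measure 114 mm over their backs; the gripper's body (76 mm by 85 mm) begins 54 mm behind the grasp point. The pads swing forward as they close: fully open they stand 13 mm farther back than shut.
Start: joints at [-64.4, 14.897, -7.913, 67.191, 0, 90], TCP at [0.227, -0.473, 0.231] pointing down, gripper open.
Joint ranges: [-159.42, 159.42], [-47.68, 98.78], [-73.54, 78.23], [-108.79, 121.32], [-90, 84.71], [-180, 180]. Speed limits (degrees/s): [147.25, 147.25, 180, 180, 180, 180].

## Interface

Orientations are given as [roll, pitch, yaw] about the fixed x, y, z axes, in that order (R = Rz(yaw) Ry(pitch) Rx(roll)).
In Python, from bench import robot, set_gripper, kin, vision, job, spotter, telemetry gives the robot as it stands. Calls block until the motion is done:
- robot.move_to(position, orientation): joint-space move of the TCP to a pose.
- robot.move_l(position, speed=0.15, rotation=None, force_limit=None): straight line of the TCP; rotation=None keeps the orientation; speed is the mean speed in m/s. With force_limit (N) it stops when the force on the tool has changed by that much, and returns True; else False.
- robot.movej(angles): joint-space move.
- set_gripper(opening, squeeze=None): finger opening in m; squeeze is the grip in N (None keeps the last); returns when the fingers have stopped.
- robot.dwell(seconds).
- kin.solve_ik(position, orientation): joint angles nearest the present ones, or None.
- vision.read_camera(name): name is "side" or "top"; returns (picture, depth): 384x512x3 uint8, red, green, blue; 384x512 float32, m along the optical axis (not along the pixel's ray), 0 where there is no reading.
- vision.camera_params(name): a dict with "mtx" (3x3 intrinsics, pixels), "dist_coeffs" ([k1, k2, p1, p2, k3] as OpenCV has them; the pictures are not rectified), "R" (3x3) and "t" (3): a world point X has camera coordinates R X + t. Camera axes: x right, y down, z forward; pixel columns grow to the right and rows downward; lengths in m; the calibration is good to about 2 mm. A picture is of the moment at which its call begins. camera_params takes no time and is no camera call.
A pose or a line that the arm cannot do raises robot.Unreachable and nothing moves.
- job.job_done(): hands the job in; it is judged then, once.
Trained networks look in the newest picture that a camera, given by its name, has taken for a name from the list of things; names that differ only in an ending like _2 or _b are one class to them, and where a whole thing is asked for, a point or a joint stands for the part that bears it (a point fixed in the world has none). Each returns a list of dicts, best first, with "p" (0 to 1); they miss things now and then, are a little off and sometimes report something else, mostly with a low value. They report only what shows in the picture. A call takes as long as a camera call. They do not tell look-alikes from the thing itself.
- spotter.silhouettes(camera, query): "pixels" (384x512 bool, what is visible of it) and "location" ([column, row] in pixels, amid what is visible of it).
- spotter.landmark_of(camera, query): "location" ([column, row] in pixels: a listed point, or the origin of a listed thing).
Readings, each from a call of its own:
- telemetry.current_t(): time.
- telemetry.current_joint_positions(): joint angles.
- telemetry.current_joint_vel(): joint speeds.
- telemetry.current_effort(): joint torques, N m.
- telemetry.current_ee_pos(): TCP position.
- telemetry.current_ee_rot(): TCP orientation.
- telemetry.current_contact_force(): force on the tool from outside, world axes, zero at the start.
- telemetry.current_wrist_torque(): the same for the moment, N m.
- telemetry.current_grip_width(): finger opening in m.
- telemetry.current_finger_force(): force on a finger pad.
Only numpy, scipy, OpenCV 4.12 (cv2) and the standard library are available. Lean on these libraries where they do the work, as an engineer would, in place of code of your own. Each camera call takes 0.05 s, during which the arm holds its last target. There are 200 camera calls.

## Working session

There is one attempt and no reset: what is moved stays moved. The work goes in short steps, each a Python script; the robot and the scene stay as the last script left them, time stands still between calls to the robot, and variables do not carry over. Pictures are saved under pics/ and viewed, at most 14 in all, crops included, and the job is handed in when it is done.

```bash
ls; mkdir -p pics; python3 - <<'E'
from bench import *
import cv2,numpy as np
from bench import vision,telemetry
for n in ("top","side"):
    p,d=vision.read_camera(n); cv2.imwrite(f"pics/{n}0.png",cv2.resize(p[:,:,::-1],(800,600),interpolation=cv2.INTER_CUBIC))
    np.savez(f"{n}0.npz",p=p,d=d)
    c=vision.camera_params(n); print(n,{k:np.round(v,4).tolist() for k,v in c.items()})
print(telemetry.current_t())
E
```

```text
pics
top {'mtx': [[474.767, 0.0, 264.5433], [0.0, 474.767, 186.4258], [0.0, 0.0, 1.0]], 'dist_coeffs': [-0.0677, 0.0, 0.0, 0.0, 0.0], 'R': [[-0.0227, -0.9997, 0.0005], [-0.9979, 0.0226, -0.06], [0.0599, -0.0018, -0.9982]], 't': [0.021, 0.5239, 1.2569]}
side {'mtx': [[476.4555, 0.0, 260.3911], [0.0, 476.4555, 197.327], [0.0, 0.0, 1.0]], 'dist_coeffs': [-0.1173, 0.0, 0.0, 0.0, 0.0], 'R': [[-0.8354, -0.5496, 0.0083], [-0.3708, 0.5523, -0.7467], [0.4058, -0.6268, -0.6651]], 't': [0.4657, 0.2414, 1.0307]}
0.1
```

View pics/top0.png

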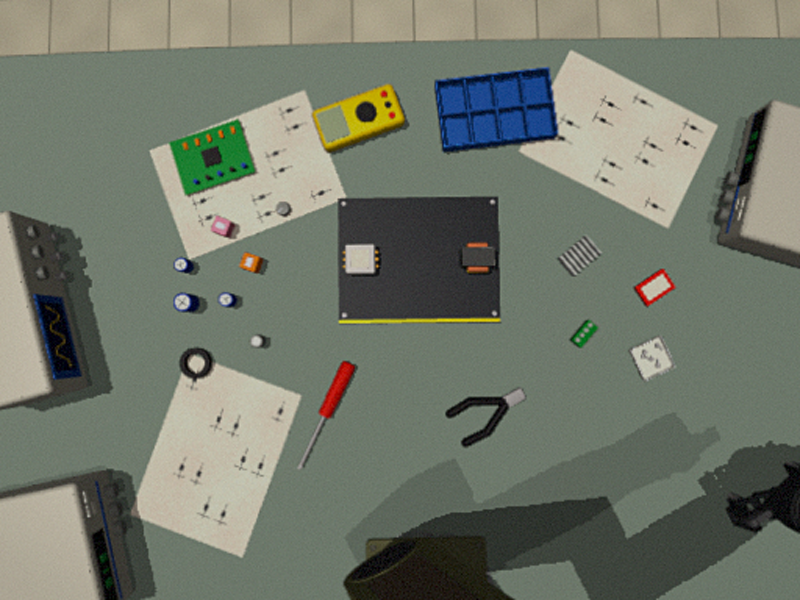

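View pics/side0.png

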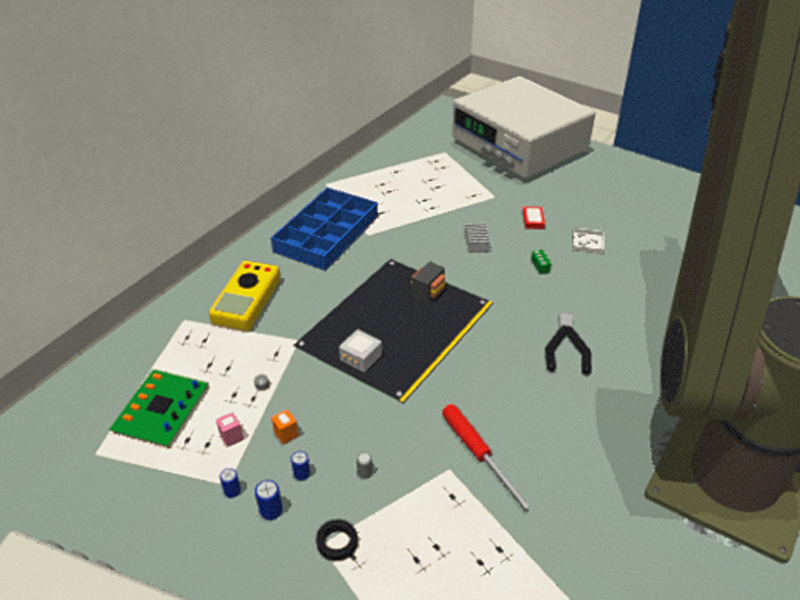

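Candidates in the top view at 800x600 scale:
- **Capacitor:** blue ones at (185,302), which is the largest, (183,265) and (228,299). Grey ones at (258,341) and (283,208).
- **Relay:** orange at (251,263), pink look-alike at (222,226).
- **Brick:** red at (655,288). The white tray at (651,357) looks similar.
- **Block:** green at (584,333). The green PCB at (212,157) looks similar.
- **Heatsink:** (579,256).
- **Fixed parts:** the filter is on the left at (361,259), the transformer on the right at (478,257).

My choices are the large blue capacitor, the orange relay, the red brick, the green block and the heatsink.

```bash
cat > h.py <<'E'
import numpy as np,cv2
from bench import robot,set_gripper,kin,vision,job,spotter,telemetry
def world(cam,uv,z=None,depth=None):
    c=vision.camera_params(cam); uv=np.asarray(uv,float).reshape(-1,1,2)
    n=cv2.undistortPoints(uv,np.array(c["mtx"]),np.array(c["dist_coeffs"])).reshape(-1,2)
    r=np.c_[n,np.ones(len(n))]; R=np.array(c["R"]);t=np.array(c["t"])
    if depth is not None: return (r*np.asarray(depth).reshape(-1,1)-t)@R
    o=-R.T@t; dw=r@R
    return o+dw*((z-o[2])/dw[:,2])[:,None]
def rect(cam,mask,z):
    """centre, (long, short), yaw deg of the long side on plane z"""
    v,u=np.nonzero(mask); w=world(cam,np.c_[u,v],z)[:,:2]
    (cx,cy),(a,b),ang=cv2.minAreaRect((w*1000).astype(np.float32))
    if a<b:a,b,ang=b,a,ang+90
    return np.r_[w.mean(0),np.array([cx,cy])/1000],(a,b),(ang+90)%180-90
def grab(cam,name):
    p,d=vision.read_camera(cam); cv2.imwrite(f"pics/{name}.png",p[:,:,::-1]); return p,d
E
python3 - <<'E'
from h import *
p,d=vision.read_camera("top")
v,u=np.mgrid[:384,:512]
W=world("top",np.c_[u.ravel(),v.ravel()],depth=d.ravel()).reshape(384,512,3)
flat=W[190:250,200:215,2]; print("bench z med/std",np.median(flat),flat.std())
crop=p[140:250,100:460]; cv2.imwrite("pics/crop0.png",cv2.resize(crop[:,:,::-1],(792,242),interpolation=cv2.INTER_CUBIC))
loc={"cap_c":(185,302,.05),"brick_c":(655,288,.014),"heatsink_c":(579,256,.026),"block_c":(584,333,.022),"relay_c":(251,263,.038),"transformer":(478,257,.047),"filter":(361,259,.035),"plate":(419,260,.003)}
for q,(x,y,z) in loc.items():
    ex=np.array([x,y])*.64
    for s in spotter.silhouettes("top",q)[:6]:
        dist=np.linalg.norm(np.array(s["location"])-ex)
        if dist>(25 if q=="plate" else 10): continue
        m=s["pixels"]; zz=W[...,2]; mm=m&(zz>z-.006) if q!="plate" else m
        print(q,round(s["p"],2),m.sum(),mm.sum(),"zmed",np.round(np.median(zz[mm]),4),[np.round(k,4) for k in rect("top",mm,z)])
    for s in spotter.landmark_of("top",q)[:5]:
        if np.linalg.norm(np.array(s["location"])-ex)<(25 if q=="plate" else 12):
            zl=0.003 if q in("transformer","filter") else 0 if q=="plate" else z/2
            print("   lm",round(s["p"],2),np.round(world("top",s["location"],zl),4))
# plate by stripe
hsv=cv2.cvtColor(p,cv2.COLOR_RGB2HSV)
m=(abs(hsv[...,0].astype(int)-28)<8)&(hsv[...,1]>140)&(hsv[...,2]>90)&(v>195)&(v<215)&(u>210)&(u<325)
print("stripe",m.sum(),rect("top",m,.003))
pl=(p.max(2)<75)&(u>210)&(u<325)&(v>120)&(v<210)|m
print("plate",rect("top",cv2.morphologyEx(pl.astype(np.uint8),cv2.MORPH_OPEN,np.ones((5,5))),.003))
E
```

```text
bench z med/std -0.001323564913911752 0.06075577933612855
cap_c 0.55 177 107 zmed 0.0479 [array([0.5132, 0.3976, 0.5124, 0.3978]), array([29.2465, 29.0209]), np.float64(89.7022)]
   lm 0.44 [[0.5071 0.3972 0.025 ]]
brick_c 0.7 344 315 zmed 0.0131 [array([ 0.5232, -0.4089,  0.5224, -0.4082]), array([62.8018, 39.677 ]), np.float64(-58.3483)]
   lm 0.62 [[ 0.5238 -0.41    0.007 ]]
heatsink_c 0.63 367 158 zmed 0.0243 [array([ 0.5808, -0.2779,  0.5802, -0.2782]), array([61.8469, 39.6436]), np.float64(-51.1471)]
   lm 0.8 [[ 0.5793 -0.2828  0.013 ]]
block_c 0.75 148 130 zmed 0.0209 [array([ 0.4448, -0.2805,  0.4451, -0.2811]), array([44.0184, 23.1099]), np.float64(-42.5403)]
   lm 0.43 [[ 0.4414 -0.2918  0.011 ]]
relay_c 0.44 110 82 zmed 0.0361 [array([0.5791, 0.2872, 0.5793, 0.2871]), array([26.968 , 24.2954]), np.float64(70.2998)]
   lm 0.59 [[0.5821 0.286  0.019 ]]
transformer 0.6 377 253 zmed 0.0454 [array([ 0.5794, -0.0989,  0.5792, -0.099 ]), array([55.4258, 45.6279]), np.float64(-85.555)]
   lm 0.84 [[ 0.5713 -0.1002  0.003 ]]
filter 0.66 347 332 zmed 0.0332 [array([0.5811, 0.0994, 0.582 , 0.0993]), array([48.0283, 47.7373]), np.float64(-1.1023)]
   lm 0.83 [[0.5737 0.0906 0.003 ]]
plate 0.98 7447 7447 zmed 0.0014 [array([ 0.58  , -0.0006,  0.581 ,  0.0013]), array([282.9477, 218.4181]), np.float64(88.7437)]
   lm 0.62 [[0.5849 0.007  0.    ]]
stripe 259 (array([ 0.47518025, -0.00179922,  0.47514261,  0.00081758]), (275.8426513671875, 7.272469520568848), 89.41938781738281)
plate (array([ 0.58290787, -0.00621044,  0.58108722, -0.00192857]), (277.86517333984375, 218.25430297851562), 89.0793228149414)
```

View pics/crop0.png

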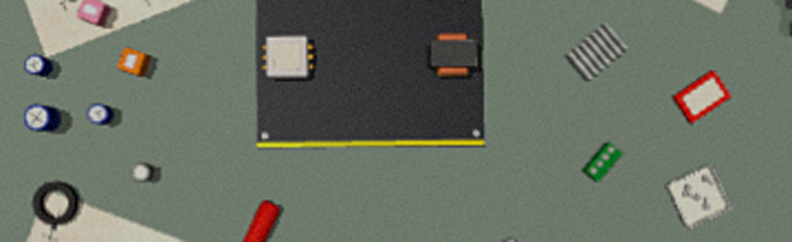

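The crop confirms the choices: the large capacitor is at (42,118), the orange relay at (132,62), the heatsink at (597,52), the brick at (702,95) and the block at (602,162). I'll start with the brick.

```bash
cat >> h.py <<'E'
C=np.array([0.5805,0.0003]); PY=-0.8
c_,s_=np.cos(np.radians(PY)),np.sin(np.radians(PY)); Rp=np.array([[c_,-s_],[s_,c_]])
def on_plate(x,y): return C+Rp@np.array([x,y])
def yaw_for(xy,z,axis,prefer=None):
    """tool yaw whose closing line lies along world angle axis; the half turn that needs least wrist turning"""
    c=[]
    for k in (-90,90):
        y=(axis+k+180)%360-180; q=kin.solve_ik([*xy,z],[180,0,y])
        if q is not None: c.append((abs(q[5]) if prefer is None else abs((y-prefer+180)%360-180),y))
    return min(c)[1]
def pick(xy,axis,z,width,opening,squeeze=40,hi=.15):
    yw=yaw_for(xy,hi,axis); set_gripper(opening)
    robot.move_to([*xy,hi],[180,0,yw]); robot.move_l([*xy,z+.03],.25)
    print("pick hit",robot.move_l([*xy,z],.06,force_limit=12))
    set_gripper(max(width-.02,0),squeeze); robot.move_l([*xy,hi],.2)
    print("grip",telemetry.current_grip_width(),telemetry.current_finger_force(),"t",telemetry.current_t()); return yw
def place(xy,turn,yw,z,opening,hi=.15):
    """turn: how far the part must turn about z (deg)"""
    robot.move_to([*xy,hi],[180,0,(yw+turn+180)%360-180]); robot.move_l([*xy,z+.02],.2)
    hit=robot.move_l([*xy,z],.04,force_limit=8); print("place hit",hit,telemetry.current_ee_pos())
    robot.dwell(.2); set_gripper(opening); robot.dwell(.2); robot.move_l([*xy,hi],.2)
    print("t",telemetry.current_t())
E
python3 - <<'E'
from h import *
b=np.array([.5228,-.4085])
yw=pick(b,31.7,.002,.040,.060)
place(on_plate(.066,0),PY-31.7,yw,.0055,.060)
robot.move_to([.45,-.30,.25],[180,0,yw])
p,d=grab("top","brick1")
cv2.imwrite("pics/brick1.png",cv2.resize(p[90:270,200:440,::-1],(720,540),interpolation=cv2.INTER_CUBIC))
for s in spotter.silhouettes("top","brick_c")[:3]: print(s["p"],s["pixels"].sum(),rect("top",s["pixels"],.017))
print(on_plate(.066,0))
E
```

```text
pick hit False
grip 0.03885521868727547 41.03711485862732 t 4.9917
place hit True [ 6.46198170e-01 -5.50272094e-04  5.63043821e-03]
t 9.4667
0.71 331 (array([ 0.6458416 , -0.00199479,  0.64523071, -0.00161251]), (56.6397705078125, 40.778995513916016), 88.71147918701172)
[ 6.46493567e-01 -6.21503902e-04]
```

View pics/brick1.png

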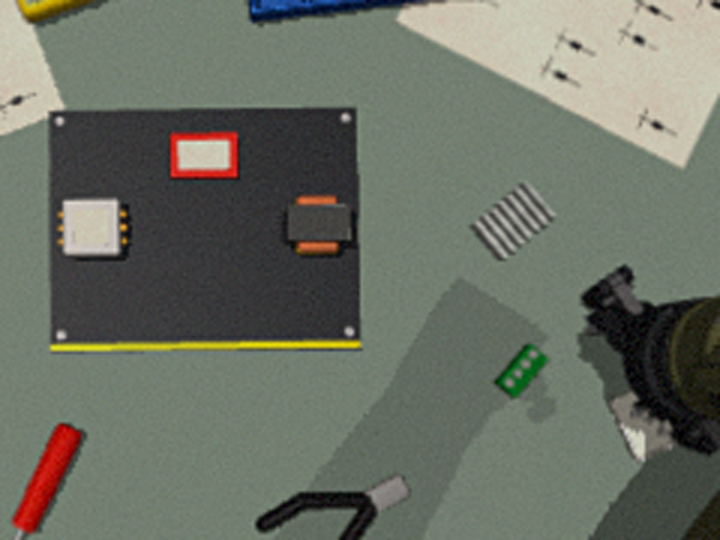

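The brick sits square behind centre at crop pixel (205,156). Next come the heatsink, block, relay and capacitor.

```bash
python3 - <<'E'
from h import *
yw=pick([.5803,-.278],38.9,.005,.040,.060)
place([.646,-.0014],PY-38.9,yw,.0215,.056)
yw=pick([.4450,-.2808],47.5,.004,.022,.044)
T=np.array([.5797,-.0995]); place(T+Rp@[-.066,0],PY-47.5,yw,.0075,.040)
robot.move_to([.40,-.30,.25],[180,0,yw])
p,d=grab("top","hs1")
cv2.imwrite("pics/hs1.png",cv2.resize(p[110:230,200:360,::-1],(720,540),interpolation=cv2.INTER_CUBIC))
for q,z in(("heatsink_c",.043),("block_c",.025)):
  for s in spotter.silhouettes("top",q)[:3]: print(q,s["p"],s["pixels"].sum(),rect("top",s["pixels"],z))
E
```

```text
pick hit False
grip 0.03920209961512609 41.55920326709747 t 14.3167
place hit True [ 0.64603754 -0.0013326   0.02250056]
t 18.1083
pick hit False
grip 0.021206026450218754 39.392656087875366 t 22.15
place hit True [ 0.51343935 -0.09846539  0.00743348]
t 26.1417
heatsink_c 0.54 341 (array([ 0.64338607, -0.00207807,  0.64252301, -0.00137847]), (55.49692153930664, 42.61308288574219), 88.7108154296875)
```

View pics/hs1.png

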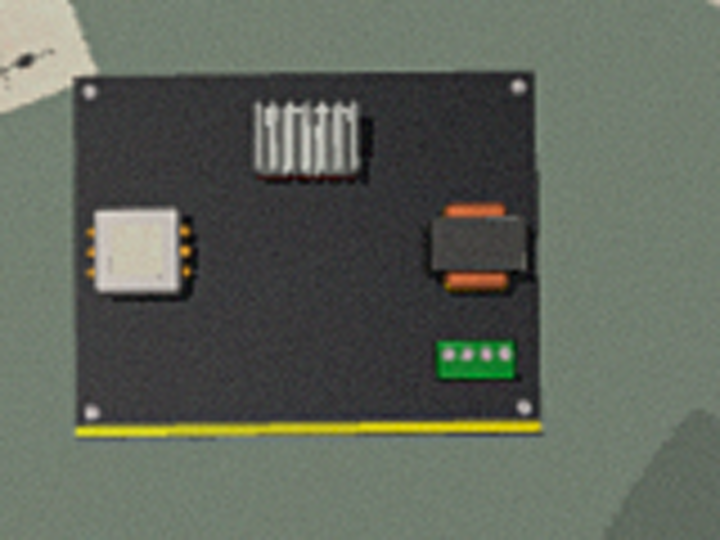

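The heatsink is on the brick at (307,137), and the block is in front of the transformer at (477,360). Next are the relay and the capacitor.

```bash
python3 - <<'E'
from h import *
F=np.array([.5815,.0995])
yw=pick([.5792,.2871],70.3,.010,.028,.056)
place(F+Rp@[.069,0],90+PY-70.3,yw,.0135,.046,hi=.17)
yw=pick([.5128,.3977],45,.012,.032,.056)
place(C,90+PY-45,yw,.0155,.052,hi=.17)
robot.move_to([.30,.30,.30],[180,0,yw])
p,d=grab("top","end1"); 
cv2.imwrite("pics/end1.png",cv2.resize(p[110:230,200:360,::-1],(720,540),interpolation=cv2.INTER_CUBIC))
v,u=np.mgrid[:384,:512]
zz=world("top",np.c_[u.ravel(),v.ravel()],depth=d.ravel())[:,2].reshape(384,512)
for q,z in(("cap_c",.053),("relay_c",.041),("block_c",.025),("heatsink_c",.043)):
  for s in spotter.silhouettes("top",q)[:3]:
    m=s["pixels"]&(zz>z-.007)
    if m.sum()>20: 
      r=rect("top",m,z); print(q,round(s["p"],2),"plate xy",np.round(Rp.T@(r[0][:2]-C),4),np.round(r[1]),round(r[2],1))
p,d=grab("side","end_s"); cv2.imwrite("pics/end_s.png",cv2.resize(p[150:270,180:330,::-1],(750,600),interpolation=cv2.INTER_CUBIC))
E
```

```text
pick hit False
grip 0.02747878384237913 39.82373893260956 t 32.45
place hit True [0.65024834 0.0984098  0.01352907]
t 36.275
pick hit False
grip 0.030981773096539163 39.577006101608276 t 40.2
place hit True [5.80157966e-01 2.53595164e-04 1.55394429e-02]
t 44.6917
cap_c 0.49 plate xy [-0.0025 -0.0008] [29. 26.] -1.3
relay_c 0.57 plate xy [0.0583 0.3335] [27. 23.] 66.9
block_c 0.6 plate xy [-0.0661 -0.1007] [45. 19.] 88.7
heatsink_c 0.9 plate xy [ 0.0643 -0.0011] [56. 40.] 88.7
```

View pics/end1.png

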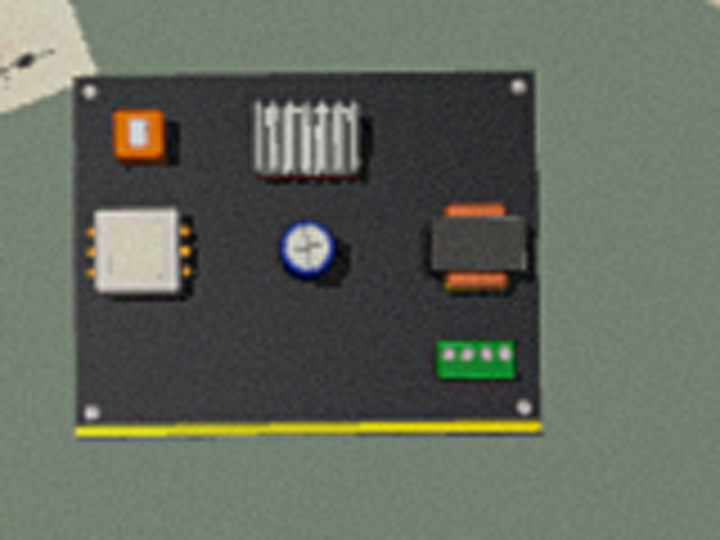

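View pics/end_s.png

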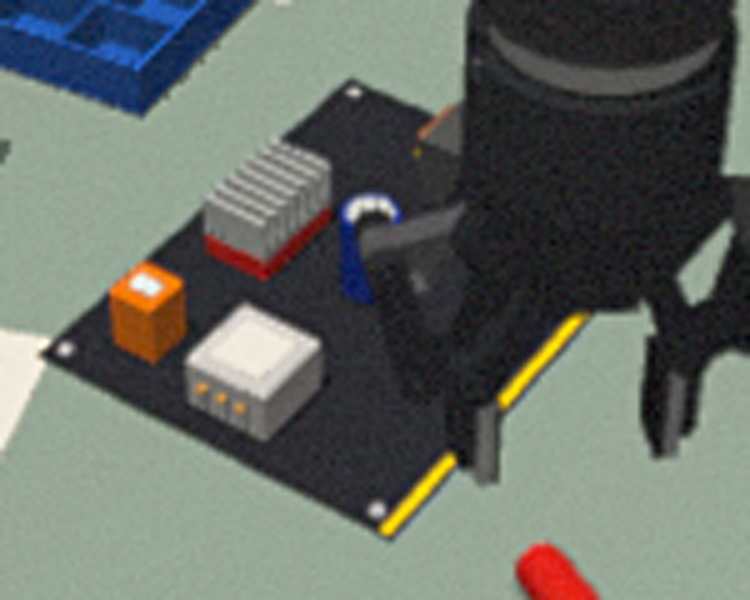

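In the top crop the capacitor is at (307,249), midway between the filter and the transformer. The relay is at (138,135), straight behind the filter. The side view shows the heatsink square on the brick and the arm clear of everything, so I'm handing the job in.

```bash
python3 -c "
from h import *
print(job.job_done(),telemetry.current_t())"
```

```text
the job is handed in; nothing more can be done
the job is handed in; nothing more can be done
```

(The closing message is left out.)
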